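# Air the bun warmer with its lid lever

## Robot

A 6-joint arm with a two-finger parallel gripper is mounted at the origin on the work surface. World frame = base frame: x ahead of the robot, y to its left, z up, the work surface at z = 0. Lengths are in m, angles in rad, forces in N, time in s.
With the tool pointing down it reaches from about 0.35 to 0.975 m from the base axis. Payload 4.9 kg.
Tool frame: the origin (TCP) lies on the centre line of the jaws, within the pads' length; the fingertips stand ctrl.tcp_to_tips ahead of it and the grasp point (between the pads) lies 3 mm ahead of it (ctrl.tcp_to_tips is the distance from the TCP to the fingertips, in m); z points along the fingers, y is the direction in which the jaws open and shut (so a half turn about z gives the same grasp; the last joint's range is limited). The gripper opens to 85 mm and grips with 20 to 120 N. Pads are 22 mm wide; open, the fingers measure 114 mm over their backs; the gripper's body (76 mm by 85 mm) begins 54 mm behind the grasp point. The pads swing forward as they close: fully open they stand 13 mm farther back than shut.
Start: joints at [1.089, 0.053, 1.613, -0, 1.476, -0.119], TCP at [0.222, 0.584, 0.253] pointing down, gripper open.
Joint ranges: [-3.01, 3.01], [-1.01, 2.22], [0.06, 2.58], [-1.02, 4.17], [0.09, 2.62], [-3.14, 3.14]. Speed limits (rad/s): [2.57, 2.57, 3.14, 3.14, 3.14, 3.14].

## Interface

Orientations are given as a rotation vector (axis times angle).
In Python, from station import ctrl, vision gives the robot as it stands.
- The arm moves only by the tool jog_arm, never from a script. Its argument "deltas" is a list of rows, each a list of 7 numbers: the turn, a rotation vector about the tool's x, y, z in rad, then the shift along the tool's x, y, z in cm, then the opening, from 0 (shut) to 1 (fully open). A call has 1 to 12 rows; each row shifts and turns the commanded pose from where the row before left it, along the tool's axes as they then stand; what a row does not reach is not made up. A row lasts 1/12 s, in which the tool goes at most 41.7 mm and 7.16 degrees, less where a joint would pass 70% of its speed; a pose out of reach is approached as far as the arm can. A call with a gripper value outside its range is refused whole. The fingers move at their own pace and stop on an object; "grip_force" is the grip in N (left out, the last holds). Time passes only in rows, so rows that do not move let the fingers close. It gives the time, the measured TCP pose, the force and the opening at its end, in the units of the state.
- ctrl.get_obs(): the state, without advancing time (a new reading comes with each control period).
- vision.get_image(name): name is "scene" or "top"; returns (picture, depth): 420x560x3 uint8, red, green, blue; 420x560 float32, m along the optical axis (not along the pixel's ray), 0 where there is no reading.
- vision.calibration(name): a dict with "fx", "fy", "cx", "cy" (pixels), "dist" ([k1, k2, p1, p2, k3] as OpenCV has them; the pictures are not rectified), "rvec" (rotation vector, rad) and "tvec" (3), from world to camera coordinates, as OpenCV has them. Camera axes: x right, y down, z forward; pixel columns grow to the right and rows downward; lengths in m; the calibration is good to about 2 mm. A picture is of the moment at which its call begins. calibration takes no time and is no camera call.
- ctrl.finish_job(): hands the job in, once; it reports no verdict.
The state is a dict: "t": time; "q": joint angles; "dq": joint speeds; "effort": joint torques, N m; "tool_pos": TCP position; "tool_rot": TCP orientation; "contact_force": force on the tool from outside, world axes, zero at the start; "wrist_torque": the same for the moment, N m; "opening": finger opening in m.
Only numpy, scipy, OpenCV 4.12 (cv2) and the standard library are available. Lean on these libraries where they do the work, as an engineer would, in place of code of your own. Each camera call takes 0.05 s, during which the arm holds its last target. There are 200 camera calls.

## Task

Air the bun warmer: with the fingertips, press its lever paddle all the way down so that the lid stands fully open, and keep it open for two seconds. Then ease the paddle back up so that the lid comes down gently, without slamming, until it is fully shut, and take the hand away. Work the lid through the lever only: do not touch the lid or its knob, do not pick anything up, and leave the things standing around where they are.

Things in the scene. Friction and masses are not known exactly. Their poses are not given: they have to be found in the camera images.
- warmer: the bun warmer, a cream steel box fixed to the counter, 210 mm deep (x) by 220 mm wide (y), 120 mm high without lid. Origin on the counter under the box (box spans x -100 to +110 mm); x points from its front to its back (lid hinge), y to its left, z up. A grey gear housing and the lever are on its left (+y) side; the lever's paddle sticks out past the front (-x)
- paddle_top (a point): middle of the top face of the lever's black paddle, a plate 44 mm (warmer's x) by 64 mm (y), 8 mm thick. Lid shut: at x -200, y +106, z +152 mm in the warmer's frame, front edge tilted up 0.2 rad; pressed fully: 54 mm lower, moved under 10 mm along x, tilted down 0.2 rad. Takes about 3 to 13 N straight down, and the lid's weight drives it back up when let go
- lever (a joint): angle of the lever in rad: 0 at rest (paddle up, lid shut), grows as the paddle is pressed down, stop at 0.40. The pivot is on the warmer's left side at x -70, y +134, z +115 mm in the warmer's frame
- lid (a joint): angle of the steel lid in rad: 0 shut, 1.0 with the paddle fully down. Geared to the lever: always 2.5 times the lever angle, about 18 rad per metre of paddle travel. Let go, it slams; eased down evenly over 2 to 4 s it lands gently. Lid 216 x 220 mm, underside 123 mm above the counter when shut, hinged at the warmer's back top edge, front edge rises; knob 32 mm wide, top 37 mm above lid underside
- bottle_mid (a point): bystander: middle of a pale bottle with a grey cap, 60 mm across and 170 mm high, beside or behind the warmer
- shaker_mid (a point): bystander: middle of a steel shaker, 48 mm across and 95 mm high, beside or behind the warmer
- ramekin_mid (a point): bystander: middle of a small white ceramic bowl, 72 mm across and 42 mm high, in front of the warmer, to the right of the paddle
- pan_mid (a point): bystander: middle of an open steel pan, 170 by 150 mm and 65 mm high, on the counter at the robot's left

How it is judged:
By the outcome, as a careful person would: the job done as asked, in the order asked, and still so for the second after the job is handed in, with the robot touching nothing.
It also fails if it takes over 38 s, if anything falls off the work surface, if the arm or the gripper's body presses on something with over 40 N, if the wrist force passes 120 N, or if a joint passes its speed limit or range.

## Working session

There is one attempt and no reset: what is moved stays moved. The work goes in short steps, Python scripts to look and compute and a tool call to move; the robot and the scene stay as the last step left them, time stands still between calls to the robot, and variables do not carry over. Pictures are saved under pics/ and viewed, about 8 in all and at most 12, crops included, and the job is handed in when it is done.

Besides the shell and the picture viewer there is one more tool, called after "Call:" as name([rows], argument=value, ...), one row to a line, values as JSON. jog_arm: Moves the arm, as the interface text tells. Its arguments: {"type":"object","properties":{"deltas":{"type":"array"},"grip_force":{"type":"number"}},"required":["deltas"]}

```bash
mkdir -p pics
cat > h.py <<'E'
import numpy as np, cv2
from station import ctrl, vision
def cloud(n,d):
    c=vision.calibration(n); K=np.array([[c['fx'],0,c['cx']],[0,c['fy'],c['cy']],[0,0,1]])
    h,w=d.shape; uv=np.stack(np.meshgrid(np.arange(w),np.arange(h)),-1).reshape(-1,1,2).astype(np.float32)
    p=cv2.undistortPoints(uv,K,np.array(c['dist'])).reshape(h,w,2)
    P=np.dstack([p*d[...,None],d])
    R=cv2.Rodrigues(np.array(c['rvec'],float))[0]
    return (P-np.array(c['tvec']).ravel())@R
E
python3 - <<'E'
from h import *
for n in ("scene","top"):
    im,d=vision.get_image(n); np.savez('pics/%s.npz'%n,im=im,d=d)
    cv2.imwrite('pics/%s0.png'%n,im[...,::-1])
    print(n,(d>0).mean())
o=ctrl.get_obs(); print(o, ctrl.tcp_to_tips)
E
```

```text
scene 0.9961862244897959
top 0.9960884353741497
{'t': 0.1, 'q': array([ 1.08898653e+00,  5.33118880e-02,  1.61417053e+00,  3.85905847e-05,
        1.47596744e+00, -1.19023014e-01]), 'dq': array([ 0.00080112, -0.00220577, -0.00209073, -0.00139523,  0.00190415,
       -0.00122132]), 'effort': array([ 6.84452461e-04, -3.94901240e+01, -3.71363246e+01, -1.49529865e-04,
        3.90642526e-03, -1.05353601e-05]), 'tool_pos': array([0.22156228, 0.58385528, 0.25216459]), 'tool_rot': array([-5.66643907e-01, -3.08947052e+00,  2.76825965e-03]), 'contact_force': array([ 0.29055848, -0.08409964, -0.35898642]), 'wrist_torque': array([-0.03515566,  0.01180546, -0.08860958]), 'opening': 0.08534013103187896} 0.022
```

View pics/scene0.png

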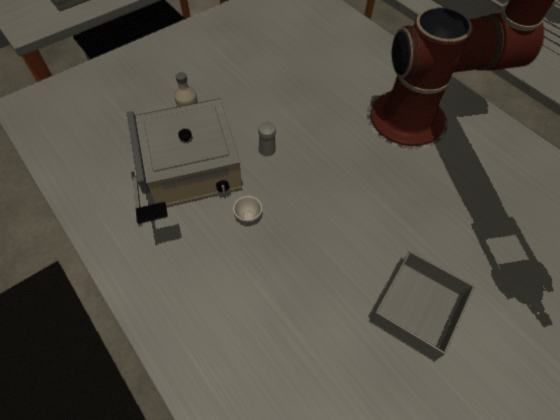

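View pics/top0.png

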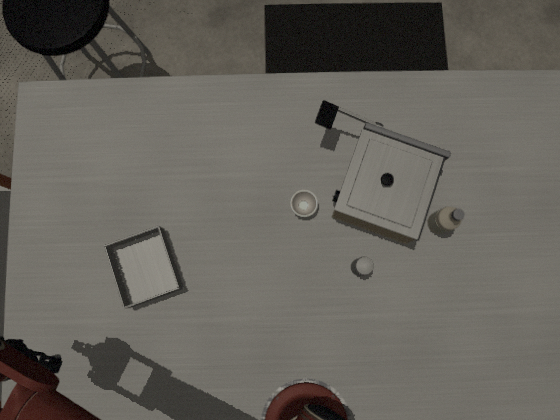

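The paddle is at pixel (152,213) in the scene view and (327,114) in the top view. The lid knob is at (387,180) in top, with the ramekin at (304,204), shaker at (364,266) and bottle at (452,218).

Run:
```python
from h import *
for n,box in (("top",(312,95,345,132)),("scene",(130,198,172,226))):
    z=np.load('pics/%s.npz'%n); im,d=z['im'],z['d']; P=cloud(n,d)
    x0,y0,x1,y1=box; m=np.zeros(d.shape,bool); m[y0:y1,x0:x1]=1
    m&=(im.max(2)<45)&(P[...,2]>.12)&(P[...,2]<.2)&(d>0)
    q=P[m]; print(n,len(q),'mean',q.mean(0),'med',np.median(q,0))
    q=q[:,:]; A=np.c_[q[:,:2]-q[:,:2].mean(0),np.ones(len(q))]
    print('plane',np.linalg.lstsq(A,q[:,2],rcond=None)[0])
    r=cv2.minAreaRect(q[:,:2].astype(np.float32)); print('rect',r)
    if n=='top':
        m=(P[...,2]>.118)&(P[...,2]<.145)&(d>0); m[:,:340]=0;m[:120]=0
        m2=cv2.morphologyEx(m.astype(np.uint8),cv2.MORPH_OPEN,np.ones((5,5)))>0
        r=cv2.minAreaRect(P[m2][:,:2].astype(np.float32)); print('lid',r,cv2.boxPoints(r).tolist(),np.median(P[m2][:,2]))
    k=(P[...,2]>.148)&(P[...,2]<.175)&(d>0)
    if n=='top':
        k[:,:375]=0;k[:,400:]=0;k[:168]=0;k[192:]=0; print('knob',P[k].mean(0) if k.any() else None)
```

```text
top 413 mean [ 0.77056314 -0.06824339  0.15311488] med [ 0.7705051  -0.06824419  0.15313306]
plane [0.07388405 0.19093659 0.15311488]
rect ((0.7677727341651917, -0.07485507428646088), (0.057136621326208115, 0.06411907076835632), 67.45970916748047)
lid ((0.5977635979652405, -0.2631925046443939), (0.2999058663845062, 0.2505135238170624), 68.55104064941406) [[0.4263480305671692, -0.3569573163986206], [0.6595118641853333, -0.4485631585121155], [0.7691791653633118, -0.16942769289016724], [0.5360153317451477, -0.07782185077667236]] 0.13530790819303878
knob [ 0.60155038 -0.20641161  0.1605021 ]
scene 480 mean [ 0.7719725  -0.06570752  0.15152199] med [ 0.7718529  -0.06543386  0.15156459]
plane [0.03919605 0.14504641 0.15152199]
rect ((0.7712178230285645, -0.06747464835643768), (0.046229854226112366, 0.0632716715335846), 68.19051361083984)
```

```bash
cat > go.py <<'E'
from h import *
import sys
def go(t):
    o=ctrl.get_obs(); R=cv2.Rodrigues(o['tool_rot'])[0]
    print('t',o['t'],'pos',o['tool_pos'],'f',o['contact_force'],'open',o['opening'],'q',o['q'].round(2))
    print('R',R.round(3).tolist()); print('tool shift cm',(R.T@(np.array(t)-o['tool_pos'])*100).round(2))
go([float(a) for a in sys.argv[1:4]])
E
python3 go.py .772 -.066 .205
```

```text
t 0.1 pos [0.22156228 0.58385528 0.25216459] f [ 0.29055848 -0.08409964 -0.35898642] open 0.08534013103187896 q [ 1.09  0.05  1.61  0.    1.48 -0.12]
R [[-0.935, 0.355, -0.001], [0.355, 0.935, -0.002], [0.0, -0.002, -1.0]]
tool shift cm [-74.52 -41.21   4.77]
```

Call:
jog_arm([
  [0,0,0,-1.5,-0.8,0,0],
  [0,0,0,-3,-1.65,0,0],
  [0,0,0,-3,-1.65,0,0],
  [0,0,0,-3,-1.65,0,0],
  [0,0,0,-3,-1.65,0,0],
  [0,0,0,-3,-1.65,0,0],
  [0,0,0,-3,-1.65,0,0],
  [0,0,0,-3,-1.65,0,0],
  [0,0,0,-3,-1.65,0,0],
  [0,0,0,-3,-1.65,0,0],
  [0,0,0,-3,-1.65,0,0],
  [0,0,0,-3,-1.65,0,0],
], grip_force=40)

```text
t: 1.1
tool_pos: [0.4777, 0.2831, 0.2528]
tool_rot: [-0.567, -3.089, 0.001]
contact_force: [-0.6, 0.2, -0.4]
opening: -0.0
```

Call:
jog_arm([
  [0,0,0,-3,-1.65,0,0],
  [0,0,0,-3,-1.65,0,0],
  [0,0,0,-3,-1.65,0,0],
  [0,0,0,-3,-1.65,0,0],
  [0,0,0,-3,-1.65,0,0],
  [0,0,0,-3,-1.65,0,0],
  [0,0,0,-3,-1.65,0,0],
  [0,0,0,-3,-1.65,0,0],
  [0,0,0,-3,-1.65,0,0],
  [0,0,0,-3,-1.65,0,0],
  [0,0,0,-2,-1,0,0],
  [0,0,0,-1,-0.5,0,0],
])

```text
t: 2.1
tool_pos: [0.7227, -0.0034, 0.252]
tool_rot: [-0.571, -3.088, 0.001]
contact_force: [-0.1, 0.1, -0.0]
opening: -0.0005
```

```bash
python3 go.py .772 -.066 .205
```

```text
t 2.1 pos [ 0.72274967 -0.00340049  0.25203396] f [-0.10374951  0.10665017 -0.04407379] open -0.0005215106879268243 q [-0.11  0.28  1.36 -0.    1.5  -1.31]
R [[-0.934, 0.357, -0.001], [0.357, 0.934, -0.0], [0.001, -0.001, -1.0]]
tool shift cm [-6.84 -4.08  4.7 ]
```

Call:
jog_arm([
  [0,0,0,-1.7,-1.02,0,0],
  [0,0,0,-1.7,-1.02,0,0],
  [0,0,0,-1.7,-1.02,1,0],
  [0,0,0,-1.24,-0.72,1,0],
  [0,0,0,-0.5,-0.3,1,0],
  [0,0,0,0,0,1,0],
  [0,0,0,0,0,0.7,0],
  [0,0,0,0,0,0,0],
])

```text
t: 2.77
tool_pos: [0.7695, -0.0617, 0.203]
tool_rot: [-0.564, -3.085, -0.001]
contact_force: [0.2, 0.6, 0.5]
opening: -0.0
```

```bash
python3 go.py .772 -.066 .205
python3 - <<'E'
from h import *
a=[]
for n,(x,y) in (("scene",(60,60)),("top",(260,60))):
    im,d=vision.get_image(n); a.append(cv2.resize(im[y:y+200,x:x+200,::-1],(400,400)))
cv2.imwrite('pics/b.png',cv2.convertScaleAbs(np.hstack(a),alpha=1.5))
E
```

```text
t 2.7667 pos [ 0.76953724 -0.06174573  0.20302775] f [0.16469501 0.56596022 0.48812677] open -4.981136885261201e-05 q [-0.18  0.42  1.26  0.    1.46 -1.39]
R [[-0.935, 0.354, -0.005], [0.354, 0.935, 0.001], [0.005, -0.001, -1.0]]
tool shift cm [-0.38 -0.31 -0.2 ]
```

View pics/b.png

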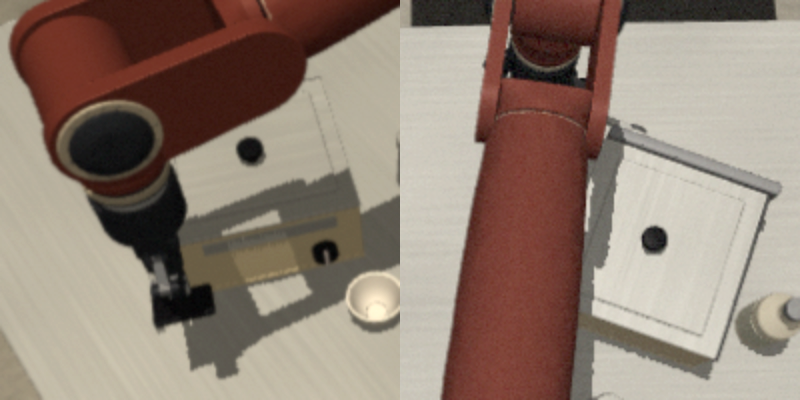

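The picture shows the closed fingertips just above the paddle, at about (165,300) in the left crop. The forearm is well above the lid. Next I press down.

Call:
jog_arm([
  [0,0,0,-0.3,-0.3,0.5,0],
  [0,0,0,0,0,0.7,0],
  [0,0,0,0,0,0.5,0],
  [0,0,0,0,0,0.2,0],
  [0,0,0,0,0,0.2,0],
  [0,0,0,0,0,0.2,0],
  [0,0,0,0,0,0.2,0],
  [0,0,0,0,0,0.2,0],
  [0,0,0,0,0,0.2,0],
  [0,0,0,0,0,0.2,0],
])

```text
t: 3.7
tool_pos: [0.773, -0.067, 0.1753]
tool_rot: [0.567, 3.09, 0.0]
contact_force: [-0.3, 0.3, 3.3]
opening: -0.0004
```

Call:
jog_arm([
  [0,0,0,0,0,0.2,0],
  [0,0,0,0,0,0.2,0],
  [0,0,0,0,0,0.2,0],
  [0,0,0,0,0,0.2,0],
  [0,0,0,0,0,0.2,0],
  [0,0,0,0,0,0.2,0],
  [0,0,0,0,0,0.2,0],
  [0,0,0,0,0,0.2,0],
  [0,0,0,0,0,0.2,0],
  [0,0,0,0,0,0.2,0],
  [0,0,0,0,0,0.2,0],
  [0,0,0,0,0,0.2,0],
])

```text
t: 4.7
tool_pos: [0.7749, -0.0652, 0.1552]
tool_rot: [0.564, 3.085, 0.006]
contact_force: [0.6, 4.3, 8.1]
opening: 0.0002
```

Call:
jog_arm([
  [0,0,0,0,0,0.2,0],
  [0,0,0,0,0,0.2,0],
  [0,0,0,0,0,0.2,0],
  [0,0,0,0,0,0.2,0],
  [0,0,0,0,0,0.2,0],
  [0,0,0,0,0,0.2,0],
  [0,0,0,0,0,0.2,0],
  [0,0,0,0,0,0.2,0],
  [0,0,0,0,0,0.2,0],
  [0,0,0,0,0,0.2,0],
])

```text
t: 5.53
tool_pos: [0.7751, -0.0651, 0.1348]
tool_rot: [0.564, 3.084, 0.006]
contact_force: [1.2, 5.6, 7.1]
opening: -0.0
```

Call:
jog_arm([
  [0,0,0,0,0,0.2,0],
  [0,0,0,0,0,0.2,0],
  [0,0,0,0,0,0.2,0],
  [0,0,0,0,0,0.2,0],
  [0,0,0,0,0,0.1,0],
  [0,0,0,0,0,0.1,0],
  [0,0,0,0,0,0,0],
])

```text
t: 6.12
tool_pos: [0.7739, -0.0665, 0.1225]
tool_rot: [0.566, 3.087, 0.001]
contact_force: [2.7, 2.6, 3.2]
opening: 0.0001
```

Call:
jog_arm([
  [0,0,0,0,0,0.1,0],
  [0,0,0,0,0,0.1,0],
  [0,0,0,0,0,0.1,0],
  [0,0,0,0,0,0,0],
])

```text
t: 6.45
tool_pos: [0.7739, -0.0668, 0.121]
tool_rot: [0.566, 3.088, 0.001]
contact_force: [0.3, 4.3, 11.7]
opening: -0.0005
```

Call:
jog_arm([
  [0,0,0,0,0,0.1,0],
  [0,0,0,0,0,0.1,0],
  [0,0,0,0,0,0,0],
])

```text
t: 6.7
tool_pos: [0.774, -0.0668, 0.1209]
tool_rot: [0.566, 3.087, 0.001]
contact_force: [-2.8, 5.2, 15.7]
opening: 0.0004
```

Call:
jog_arm([
  [0,0,0,0,0,0.1,0],
  [0,0,0,0,0,0.1,0],
  [0,0,0,0,0,0,0],
  [0,0,0,0,0,0,0],
  [0,0,0,0,0,0,0],
  [0,0,0,0,0,0,0],
  [0,0,0,0,0,0,0],
])

```text
t: 7.28
tool_pos: [0.7741, -0.0668, 0.1207]
tool_rot: [0.566, 3.087, 0.001]
contact_force: [-6.5, 5.9, 21.6]
opening: 0.0001
```

Run:
```python
from h import *
a=[]
for n,(x,y) in (("scene",(60,60)),("top",(260,60))):
    im,d=vision.get_image(n); a.append(cv2.resize(im[y:y+200,x:x+200,::-1],(400,400)))
    if n=='top':
        P=cloud(n,d); kx=np.array([-.363,-.932]); ky=np.array([.932,-.363])
        O=np.array([.771,-.067])+.2*kx-.106*ky; X=(P[...,:2]-O)@kx; Y=(P[...,:2]-O)@ky; Z=P[...,2]
        m=(d>0)&(X>-.03)&(X<.11)&(abs(Y)<.09)&(Z>.14)&(Z<.33)
        for lo in np.arange(-.03,.11,.02):
            s=m&(X>=lo)&(X<lo+.02)
            if s.sum()>5: print(round(lo+.01,2),s.sum(),np.median(Z[s]).round(3))
cv2.imwrite('pics/c.png',cv2.convertScaleAbs(np.hstack(a),alpha=1.5))
```

```text
0.0 450 0.306
0.02 623 0.289
0.04 517 0.26
0.06 517 0.232
0.08 422 0.2
0.1 321 0.168
```

View pics/c.png

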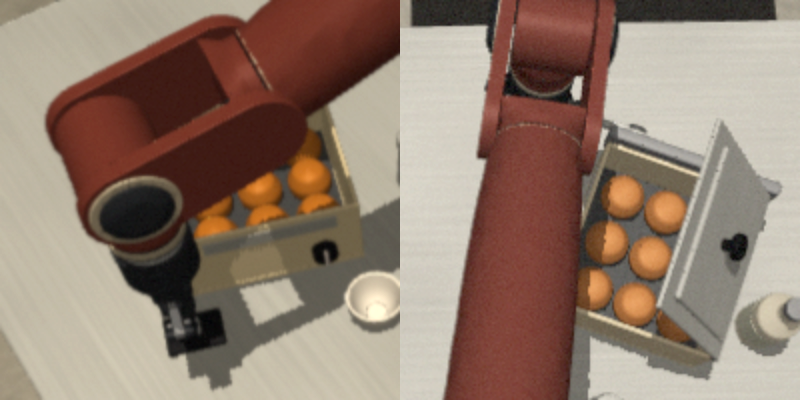

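The lid stands open at about 57° (1.0 rad), with the buns visible and the paddle on its stop. I'll hold for 2.3 s, counting only from here, then ease the lid down.

Call:
jog_arm([
  [0,0,0,0,0,0,0],
  [0,0,0,0,0,0,0],
  [0,0,0,0,0,0,0],
  [0,0,0,0,0,0,0],
  [0,0,0,0,0,0,0],
  [0,0,0,0,0,0,0],
  [0,0,0,0,0,0,0],
  [0,0,0,0,0,0,0],
  [0,0,0,0,0,0,0],
  [0,0,0,0,0,0,0],
  [0,0,0,0,0,0,0],
  [0,0,0,0,0,0,0],
])

```text
t: 8.38
tool_pos: [0.7741, -0.0669, 0.1207]
tool_rot: [0.566, 3.087, 0.001]
contact_force: [-6.7, 4.9, 21.8]
opening: 0.0
```

Call:
jog_arm([
  [0,0,0,0,0,0,0],
  [0,0,0,0,0,0,0],
  [0,0,0,0,0,0,0],
  [0,0,0,0,0,0,0],
  [0,0,0,0,0,0,0],
  [0,0,0,0,0,0,0],
  [0,0,0,0,0,0,0],
  [0,0,0,0,0,0,0],
  [0,0,0,0,0,0,0],
  [0,0,0,0,0,0,0],
  [0,0,0,0,0,0,0],
  [0,0,0,0,0,0,0],
])

```text
t: 9.38
tool_pos: [0.7741, -0.0669, 0.1207]
tool_rot: [0.566, 3.087, 0.001]
contact_force: [-6.9, 5.4, 21.4]
opening: 0.0001
```

Call:
jog_arm([
  [0,0,0,0,0,0,0],
  [0,0,0,0,0,0,0],
  [0,0,0,0,0,0,0],
  [0,0,0,0,0,-0.1,0],
  [0,0,0,0,0,-0.1,0],
  [0,0,0,0,0,-0.1,0],
  [0,0,0,0,0,-0.1,0],
  [0,0,0,0,0,-0.1,0],
  [0,0,0,0,0,-0.1,0],
  [0,0,0,0,0,-0.1,0],
  [0,0,0,0,0,-0.1,0],
  [0,0,0,0,0,-0.1,0],
])

```text
t: 10.38
tool_pos: [0.7724, -0.0675, 0.1225]
tool_rot: [-0.567, -3.089, 0.001]
contact_force: [1.1, 1.1, 1.7]
opening: -0.0001
```

Call:
jog_arm([
  [0,0,0,0,0,-0.12,0],
  [0,0,0,0,0,-0.12,0],
  [0,0,0,0,0,-0.12,0],
  [0,0,0,0,0,-0.12,0],
  [0,0,0,0,0,-0.12,0],
  [0,0,0,0,0,-0.12,0],
])

```text
t: 10.88
tool_pos: [0.7727, -0.0669, 0.1307]
tool_rot: [-0.567, -3.089, -0.0]
contact_force: [0.1, 1.3, 4.7]
opening: 0.0001
```

Call:
jog_arm([
  [0,0,0,0,0,-0.14,0],
  [0,0,0,0,0,-0.14,0],
  [0,0,0,0,0,-0.14,0],
  [0,0,0,0,0,-0.14,0],
  [0,0,0,0,0,-0.14,0],
  [0,0,0,0,0,-0.14,0],
  [0,0,0,0,0,-0.14,0],
  [0,0,0,0,0,-0.14,0],
  [0,0,0,0,0,-0.14,0],
  [0,0,0,0,0,-0.14,0],
  [0,0,0,0,0,-0.14,0],
  [0,0,0,0,0,-0.14,0],
])

```text
t: 11.88
tool_pos: [0.7727, -0.0671, 0.1476]
tool_rot: [-0.567, -3.089, 0.001]
contact_force: [-3.3, 2.3, 5.4]
opening: -0.0
```

Call:
jog_arm([
  [0,0,0,0,0,-0.14,0],
  [0,0,0,0,0,-0.14,0],
  [0,0,0,0,0,-0.14,0],
  [0,0,0,0,0,-0.14,0],
  [0,0,0,0,0,-0.14,0],
  [0,0,0,0,0,-0.14,0],
  [0,0,0,0,0,-0.13,0],
  [0,0,0,0,0,-0.12,0],
  [0,0,0,0,0,-0.1,0],
  [0,0,0,0,0,-0.1,0],
])

```text
t: 12.72
tool_pos: [0.7722, -0.0685, 0.1605]
tool_rot: [-0.567, -3.088, 0.004]
contact_force: [-5.0, -0.5, 6.4]
opening: -0.0002
```

Call:
jog_arm([
  [0,0,0,0,0,-0.1,0],
  [0,0,0,0,0,-0.1,0],
  [0,0,0,0,0,-0.1,0],
  [0,0,0,0,0,-0.1,0],
  [0,0,0,0,0,-0.1,0],
  [0,0,0,0,0,-0.1,0],
  [0,0,0,0,0,-0.1,0],
  [0,0,0,0,0,-0.1,0],
  [0,0,0,0,0,-0.08,0],
  [0,0,0,0,0,-0.08,0],
  [0,0,0,0,0,-0.08,0],
  [0,0,0,0,0,-0.08,0],
])

```text
t: 13.72
tool_pos: [0.7726, -0.0699, 0.1719]
tool_rot: [0.569, 3.09, -0.008]
contact_force: [-3.6, -4.6, 6.1]
opening: 0.0003
```

Call:
jog_arm([
  [0,0,0,0,0,-0.07,0],
  [0,0,0,0,0,-0.07,0],
  [0,0,0,0,0,-0.07,0],
  [0,0,0,0,0,-0.07,0],
  [0,0,0,0,0,-0.07,0],
  [0,0,0,0,0,-0.07,0],
])

```text
t: 14.22
tool_pos: [0.7729, -0.0682, 0.1752]
tool_rot: [0.568, 3.089, -0.002]
contact_force: [0.7, -1.3, 1.1]
opening: 0.0002
```

Force has fallen off near the shut height. I'll creep up a little more.

Call:
jog_arm([
  [0,0,0,0,0,-0.07,0],
  [0,0,0,0,0,-0.07,0],
  [0,0,0,0,0,-0.07,0],
  [0,0,0,0,0,-0.07,0],
  [0,0,0,0,0,-0.07,0],
  [0,0,0,0,0,-0.07,0],
  [0,0,0,0,0,-0.07,0],
  [0,0,0,0,0,-0.07,0],
])

```text
t: 14.88
tool_pos: [0.773, -0.0669, 0.1813]
tool_rot: [0.567, 3.09, 0.0]
contact_force: [0.5, 0.1, -0.1]
opening: 0.0002
```

Call:
jog_arm([
  [0,0,0,0,0,-0.3,0],
  [0,0,0,0,0,-1,0],
  [0,0,0,0,0,-2,0],
  [0,0,0,0,0,-3,0],
  [0,0,0,1,1,-2,0],
  [0,0,0,2,1.5,0,0],
  [0,0,0,3,2,0,0],
  [0,0,0,3,2,0,0],
  [0,0,0,3,2,0,0],
  [0,0,0,3,2,0,0],
  [0,0,0,3,2,0,0],
  [0,0,0,3,2,0,0],
])

```text
t: 15.88
tool_pos: [0.6271, 0.1443, 0.2656]
tool_rot: [0.567, 3.089, 0.001]
contact_force: [0.7, 0.7, -0.1]
opening: -0.0004
```

Call:
jog_arm([
  [0,0,0,3,2,0,0],
  [0,0,0,3,2,0,0],
  [0,0,0,2,1,0,0],
  [0,0,0,1,0.5,0,0],
  [0,0,0,0,0,0,0],
  [0,0,0,0,0,0,0],
])

```text
t: 16.38
tool_pos: [0.5639, 0.2262, 0.265]
tool_rot: [0.566, 3.089, -0.0]
contact_force: [-0.2, -0.3, 0.9]
opening: -0.0002
```

Run:
```python
from h import *
im,d=vision.get_image('top'); cv2.imwrite('pics/d.png',cv2.convertScaleAbs(im[...,::-1],alpha=1.4))
z=np.load('pics/top.npz'); P0,P=cloud('top',z['d']),cloud('top',d)
for nm,(x0,y0,x1,y1) in dict(lid=(355,145,430,220),paddle=(320,105,335,122)).items():
    print(nm,np.median(P0[y0:y1,x0:x1,2]),np.median(P[y0:y1,x0:x1,2]))
for nm,(x0,y0,x1,y1) in dict(knob=(376,170,398,190),ramekin=(288,188,320,220),shaker=(350,254,378,280),bottle=(434,204,468,236),paddle=(312,98,342,132)).items():
    print(nm,'mean img diff',np.abs(im[y0:y1,x0:x1].astype(int)-z['im'][y0:y1,x0:x1]).mean().round(1))
o=ctrl.get_obs(); print(o['t'],o['contact_force'],o['tool_pos'])
```

```text
lid 0.13666030064751924 0.13668538655278464
paddle 0.15303424507712993 0.15267860637535002
knob mean img diff 13.5
ramekin mean img diff 16.1
shaker mean img diff 15.1
bottle mean img diff 14.1
paddle mean img diff 12.2
16.4333 [-0.09961407 -0.38886163  0.41115943] [0.56422875 0.22568873 0.26472801]
```

View pics/d.png

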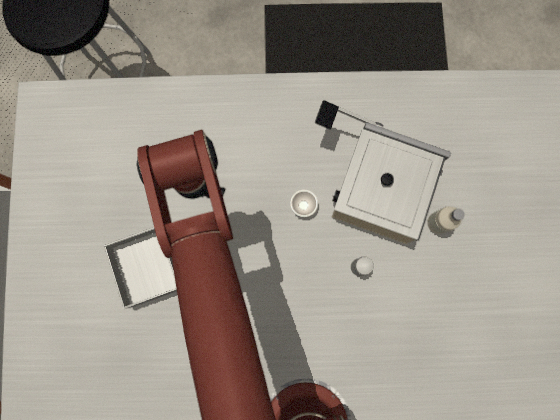

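The lid is shut and the paddle is up at (327,114). The ramekin (304,204), shaker (364,266), bottle (452,218) and pan are where they started, and the hand is clear. The uniform image difference looks like a small brightness change. I'm handing in.

```bash
python3 -c "
from station import ctrl
print(ctrl.finish_job())"
```

```text
the job is handed in; nothing more can be done
None
```

I aired the bun warmer as asked and handed the job in at about 16.4 s; no verdict was reported.

- **Opening:** With the gripper shut, I pressed the paddle straight down until it stopped moving, at about 22 N. The depth picture showed the lid at about 1.0 rad, and I held it there for more than 2 s.
- **Closing:** I raised the paddle over about 4.5 s with the fingertips in contact, until the force fell to zero at the shut height.
- **After retreating:** Lid and paddle heights match the first pictures to within 0.4 mm. In the top view the bottle, shaker, ramekin and pan are at their original pixel positions. The wrist force is near zero.

**Checks that fell short:**
- The image-difference check on the bystanders told me nothing. It gave a uniform 12–16 grey levels everywhere, which I put down to overall brightness, so I judged the bystanders by eye.
- I didn't measure the lid's landing speed directly. The contact force dipped to 1.7 N as the lid started down, then read about 5–6 N until close to shut.

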